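# Unlock the gas-valve box with the square key

### The arm

A 6-joint arm with a two-finger parallel gripper is mounted at the origin on the work surface. World frame = base frame: x ahead of the robot, y to its left, z up, the work surface at z = 0. Lengths are in mm, angles in rad, forces in N, time in s.
With the tool pointing down it reaches from about 350 to 975 mm from the base axis. Payload 17.4 kg.
Tool frame: the origin (TCP) lies on the centre line of the jaws, within the pads' length; the fingertips stand 17 mm ahead of it and the grasp point (between the pads) lies 2 mm behind it; x points along the fingers, y is the direction in which the jaws open and shut, and the axes are right-handed (so a half turn about x gives the same grasp; the last joint's range is limited). The gripper opens to 85 mm and grips with 20 to 120 N. Pads are 22 mm wide; open, the fingers measure 114 mm over their backs; the gripper's body (76 mm by 85 mm) begins 54 mm behind the grasp point. The pads swing forward as they close: fully open they stand 13 mm farther back than shut.
Start: joints at [-1.182, 0.116, 1.442, -0, 1.584, -0.038], TCP at [279.415, -614.459, 248.303] pointing down, gripper open.
Joint ranges: [-2.83, 2.83], [-0.83, 2.19], [0.07, 2.5], [-1.14, 4.28], [0.01, 3], [-2.97, 2.97]. Speed limits (rad/s): [1.89, 1.89, 2.22, 3.14, 3.14, 3.14].

### API

Orientations are given as a unit quaternion [x, y, z, w].
In Python, from workcell import arm, imaging gives the robot as it stands.
- The arm moves only by the shell command python3 -m inch 'ROWS'. ROWS is JSON, a list of rows, each an object of numbers: "tx", "ty", "tz": the shift along the world's x, y, z in m; "roll": the turn about the world's z in degrees; "fingers": the opening, from -1 (shut) to 1 (fully open). In form: [{"tx": .., "ty": .., "tz": .., "roll": .., "fingers": ..}, ...]. A call has 1 to 20 rows; each row shifts and turns the commanded pose from where the row before left it; what a row does not reach is not made up. A row lasts 1/12 s, in which the tool goes at most 41.7 mm and 7.16 degrees, less where a joint would pass 70% of its speed; a pose out of reach is approached as far as the arm can. A call is refused whole if a number of a shift passes 0.0417 or a number of a turn 7.16, either way. A call with a gripper value outside its range is refused whole. The fingers move at their own pace and stop on an object; the grip force is fixed at half the most. Time passes only in rows, so rows that do not move let the fingers close. It gives the time, the measured TCP pose, the force and the opening at its end, in the units of the state.
- arm.get_obs(): the state, without advancing time (a new reading comes with each control period).
- imaging.grab_frame(name): name is "side" or "top"; returns a dict with "color" (480x640x3 uint8, blue, green, red), "intrinsics" (3x3 intrinsics, pixels), "xyz" and "attitude" of the camera in the world. Camera axes: x right, y up, looking along -z (the intrinsics and any distortion apply to the point x, -y, -z); pixel columns grow to the right and rows downward; lengths in mm; the calibration is good to about 2 mm. A picture is of the moment at which its call begins. There is no depth.
- arm.hand_in(): hands the job in, once; it reports no verdict.
The state is a dict: "clock": time; "joint_pos": joint angles; "qvel": joint speeds; "tau": joint torques, N m; "ee_pos": TCP position; "tool_rot": TCP orientation; "ft_force": force on the tool from outside, world axes, zero at the start; "ft_torque": the same for the moment, N m; "finger_gap": opening from 0.0 (shut) to 1.0 (fully open).
Only numpy, scipy, OpenCV 4.12 (cv2) and the standard library are available. Lean on these libraries where they do the work, as an engineer would, in place of code of your own. Each camera call takes 0.05 s, during which the arm holds its last target. There are 200 camera calls.

### The job

Unlock the cover of the grey gas-valve box: take the T-handled square key from the wooden block, stand it in the lock's collar and, pressing only lightly, turn it gently to and fro until its socket drops fully over the hidden square. Then turn it a quarter turn clockwise (seen from above) to the stop and let go, leaving the key standing fully home in the lock. Leave the glassware and the other things on the bench where they are.

Things in the scene. Friction and masses are not known exactly. Their poses are not given: they have to be found in the camera images.
- valve_box: Grey painted steel box on the bench, bolted down, 220 mm (its x) by 200 mm (its y), top of the cover 108 mm above the bench. Origin under its centre on the bench; z up; the lock is near its -x edge (towards the robot), the hinges and two brass gas taps at its +x edge. Position and yaw vary.
- lock_mouth (a point): Centre of the mouth of the lock's round steel guard collar on the valve box's cover, 138 mm above the bench; z up along the lock's axis, x and y as the box's. The collar stands 30 mm above the cover, 48 mm outer diameter; its bore is 29 mm, flared to about 38 mm over the top 8 mm: it guides and centres the key's 28 mm tube.
- lock_floor (a point): Flat floor of the lock, on its axis, 30 mm below lock_mouth; axes as lock_mouth. On it stands a 14 mm square spindle, 16 mm tall (top 14 mm below the mouth). Its angle about z varies and is not given; a fit is at most 45 degrees away. Off it the key rests on the square's top; within about 7 degrees of it the key sinks 16 mm on to the floor.
- lock_cam (a joint): Turn of the lock's square spindle and its cam from the locked stop, rad: 0 to 0.3 locked (it starts at 0.1 to 0.3), 1.571 unlocked (stop), growing clockwise seen from above. It turns stiffly (about 0.08 N m) and stays where it is left; a light press (up to 10 N) does not drag it round.
- key_bar (a point): Centre of the cross bar of the steel T-handled key, where to grip it from above. The bar runs along this point's x: 100 mm long, 16 mm wide, 20 mm high, flat sides, with a 15 mm stem below it; z is up along the key. The bar's centre is 100 mm above the key's lower end; at the start it is 120 mm above the bench.
- key_tip (a point): Centre of the key's lower end, the mouth of its square socket: 16 mm wide, 22 mm deep, sides along the key's x and y; axes as key_bar. Fully home in the lock it is at lock_floor; resting on the top of the square it is 16 mm above that.
- square_key: The same key as a whole, 110 mm tall, about 0.28 kg; origin at its lower end, axes as key_bar. Its lowest 44 mm is a round socket tube of 28 mm diameter. At the start it stands upright in the wooden block, its end 20 mm above the bench.
- key_block: Wooden tool block, fixed on the bench, 80 mm (x) by 130 mm (y) by 50 mm tall, origin under its centre, left or right of the valve box. The key stands in its middle hole (31 mm across, 30 mm deep), its bar roughly along the block's y. Two short tools stand in the outer holes, 45 mm away along y, the taller reaching 73 mm above the bench.
- hotplate: Cream hotplate stirrer with a white square top, 190 by 140 mm, 83 mm tall, fixed, on the other side of the valve box from the block; origin under its centre.
- beaker: Glass beaker, 72 mm across the rim and 85 mm tall, standing on the hotplate; origin at the centre of its underside. A bystander.
- dish: White porcelain evaporating dish, 72 mm across and 24 mm tall, on the rear half of the valve box's cover; origin at the centre of its underside. A bystander.
- amber_bottle: Amber glass reagent bottle, 72 mm across, 170 mm tall; origin at the centre of its underside. A bystander.
- jar: White plastic jar, 76 mm across, 105 mm tall; origin at the centre of its underside. A bystander.
- stopper_bottle: Clear glass stoppered bottle, 76 mm across, 145 mm tall, close beside the valve box; origin at the centre of its underside. A bystander.
- wash_bottle: White plastic bottle, 60 mm across, 150 mm tall, off to the left; origin at the centre of its underside. A bystander.
- scissors: All-steel laboratory scissors, about 175 mm long and 10 mm high, lying off to the right; origin on the bench under their middle. A bystander.
Not all that is in view belongs to the job. There is more than one size of the square_key; the job needs the smallest.

How it is judged:
By the outcome, as a careful person would: the job done as asked, in the order asked, and still so for the second after the job is handed in, with the robot touching nothing.
It also fails if it takes over 61 s, if anything falls off the work surface, if the arm or the gripper's body presses on something with over 40 N, if the wrist force passes 120 N, or if a joint passes its speed limit or range.

## Working session

There is one attempt and no reset: what is moved stays moved. The work goes in short steps, Python scripts to look and compute and a shell command to move; the robot and the scene stay as the last step left them, time stands still between calls to the robot, and variables do not carry over. Pictures are saved under pics/ and viewed, about 8 in all and at most 12, crops included, and the job is handed in when it is done.

```bash
mkdir -p pics; cat > h.py <<'E'
import numpy as np, cv2
from scipy.spatial.transform import Rotation as R
from workcell import arm, imaging
def grab(n,f):
    d=imaging.grab_frame(n); cv2.imwrite(f,d["color"]); np.savez(''+n+'.npz',K=d["intrinsics"],t=d["xyz"],q=d["attitude"],c=d["color"]); return d
def cam(n):
    d=np.load(''+n+'.npz'); q=d['q']; M=R.from_quat(q).as_matrix() if q.size==4 else q.reshape(3,3)
    return d['K'],d['t'],M
def ray(n,u,v,z):
    K,t,M=cam(n); c=np.linalg.inv(K)@[u,v,1]; d=M@[c[0],-c[1],-c[2]]
    return t+d*(z-t[2])/d[2]
def proj(n,p):
    K,t,M=cam(n); c=M.T@(np.array(p)-t); c=K@[c[0],-c[1],-c[2]]; return c[:2]/c[2]
E
python3 - <<'E'
from h import *
for n in("top","side"):
    d=grab(n,f'pics/{n}0.png'); print(n,d["xyz"],d["attitude"],d["intrinsics"],[k for k in d])
print(arm.get_obs())
E
```

```text
top [ 304.1878891    49.13668887 1525.74614766] [-0.05540759  0.04506369  0.70964403 -0.70093125] [[440.64857668   0.         325.16028885]
 [  0.         440.64857668 240.10014984]
 [  0.           0.           1.        ]] ['color', 'intrinsics', 'xyz', 'attitude']
side [ 460.3931183   919.81457027 1179.63891866] [-0.00777804  0.3284014   0.94405222 -0.02928182] [[542.42339746   0.         316.37290674]
 [  0.         542.42339746 237.13899483]
 [  0.           0.           1.        ]] ['color', 'intrinsics', 'xyz', 'attitude']
{'clock': 0.1, 'joint_pos': array([-1.18179637e+00,  1.16444392e-01,  1.44221357e+00,  9.83233850e-06,
        1.58404564e+00, -3.77965541e-02]), 'qvel': array([ 0.00031556, -0.00074122, -0.00357054, -0.00100104, -0.00263654,
       -0.00250612]), 'tau': array([ 3.77970437e-04, -7.33672428e+01, -6.33790612e+01, -2.46935890e-06,
        5.29710043e-03, -7.29983498e-06]), 'ee_pos': array([ 279.3527736 , -614.29440694,  247.62232288]), 'tool_rot': array([-0.69100207, -0.15014006,  0.69113247, -0.14936537]), 'ft_force': array([-0.0883286 ,  1.18770561,  0.20911626]), 'ft_torque': array([-0.01618539,  0.02182205, -0.00949743]), 'finger_gap': 0.9986573642696158}
```

View pics/top0.png

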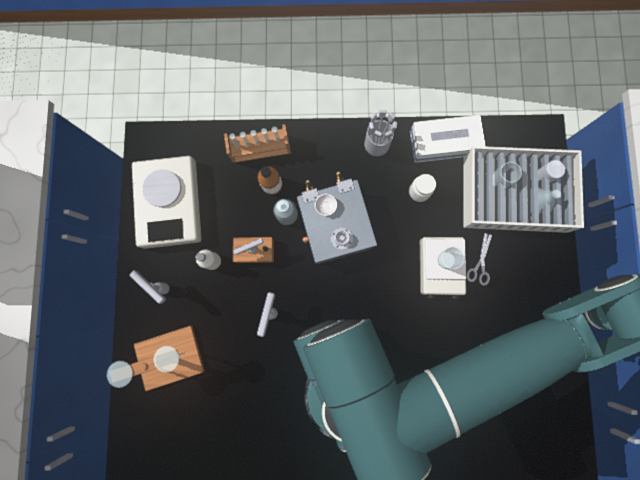

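View pics/side0.png

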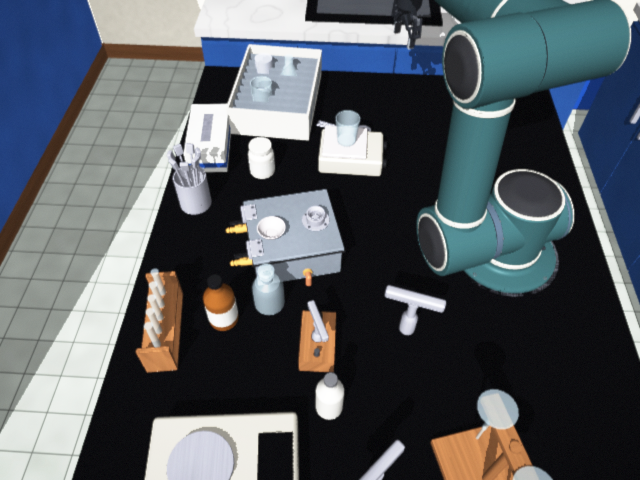

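The top view shows the valve box at about (337,220), with the lock collar at about (343,238). The block is at (253,249) with the key bar at about (248,246). Two larger keys stand at (267,313) and (150,286). I'll zoom in on the key and the lock.

```bash
python3 - <<'E'
from h import *
a=cv2.imread('pics/top0.png'); b=cv2.imread('pics/side0.png')
A=cv2.resize(a[170:275,225:385],None,fx=5,fy=5,interpolation=cv2.INTER_CUBIC)
B=cv2.resize(b[190:380,235:355],None,fx=4,fy=4,interpolation=cv2.INTER_CUBIC)[:600]
cv2.imwrite('pics/A.png',A);
B=cv2.resize(b[190:380,235:355],None,fx=3.15,fy=3.15,interpolation=cv2.INTER_CUBIC)
cv2.imwrite('pics/B.png',B)
E
```

```text
(no output)
```

View pics/A.png

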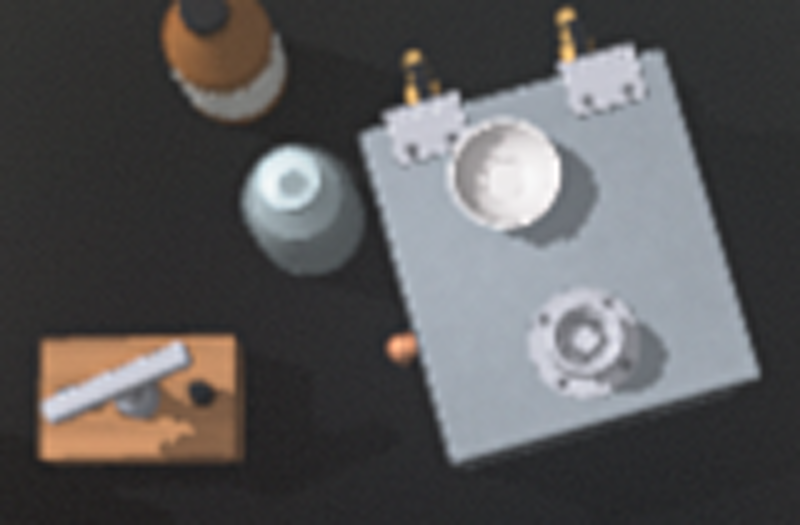

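View pics/B.png

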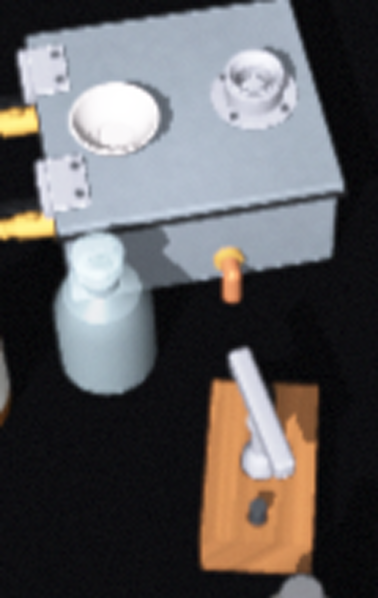

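Crop A shows the bar top running from (43,408) to (187,355). The collar mouth is at about (588,338), with the square visible inside it. Crop B shows the bar from (240,352) to (284,472) and the collar mouth at about (257,78).

```bash
python3 - <<'E'
from h import *
fa=lambda u,v:((u+.5)/5-.5+225,(v+.5)/5-.5+170)
fb=lambda u,v:((u+.5)/3.15-.5+235,(v+.5)/3.15-.5+190)
def P(s,z,*uv):
    for q in uv:
        p=ray('top',*fa(*q),z) if s=='t' else ray('side',*fb(*q),z); print(s,z,q,p.round(1))
# bar top (corners centre-lines)
P('t',130,(43,408),(187,355),(115,382)); P('s',130,(238,352),(282,470),(260,410))
P('t',138,(588,338)); P('s',138,(257,78))
P('t',108,(455,465),(760,375),(662,52),(360,133)); P('s',108,(342,190),(288,3),(25,38),(62,235))
P('t',50,(40,337),(237,337),(241,462),(40,462)); P('s',50,(213,380),(318,383))
# lengths of the other keys, side px at unknown z ~150
for z in(120,150): print(z,[np.linalg.norm(ray('top',*a,z)-ray('top',*b,z)).round(0) for a,b in(((271,293),(261,335)),((131,272),(164,302)))])
# intersect rays
def tri(ut,us):
    o1=cam('top')[1];o2=cam('side')[1];d1=ray('top',*ut,0)-o1;d2=ray('side',*us,0)-o2
    s=np.linalg.lstsq(np.c_[d1,-d2],o2-o1,rcond=None)[0]; a=o1+s[0]*d1;b=o2+s[1]*d2; return ((a+b)/2).round(1),np.linalg.norm(a-b).round(1)
print(tri(fa(115,382),fb(260,410)),tri(fa(588,338),fb(257,78)))
print(arm.get_obs()['ee_pos'],R.from_quat(arm.get_obs()['tool_rot']).as_matrix().round(3))
E
```

```text
t 130 (43, 408) [472.3 363.1 130. ]
t 130 (187, 355) [505.3 271.  130. ]
t 130 (115, 382) [488.4 317.1 130. ]
s 130 (238, 352) [508.5 275.9 130. ]
s 130 (282, 470) [472.2 367.7 130. ]
s 130 (260, 410) [490.  322.1 130. ]
t 138 (588, 338) [511.6  14.  138. ]
s 138 (257, 78) [510.2  23.6 138. ]
t 108 (455, 465) [434.4 100.5 108. ]
t 108 (760, 375) [490.3 -97.7 108. ]
t 108 (662, 52) [706.9 -38.9 108. ]
t 108 (360, 133) [655.  161.4 108. ]
s 108 (342, 190) [438.  109.3 108. ]
s 108 (288, 3) [490.2 -88.7 108. ]
s 108 (25, 38) [709.4 -34.  108. ]
s 108 (62, 235) [651.6 166.3 108. ]
t 50 (40, 337) [530.5 384.   50. ]
t 50 (237, 337) [528.7 249.9  50. ]
t 50 (241, 462) [443.5 246.7  50. ]
t 50 (40, 462) [445.3 382.4  50. ]
s 50 (213, 380) [529.5 252.8  50. ]
s 50 (318, 383) [449.5 250.4  50. ]
120 [np.float64(134.0), np.float64(147.0)]
150 [np.float64(131.0), np.float64(144.0)]
(array([489.7, 318.4, 123.3]), np.float64(0.8)) (array([512. ,  13.9, 127.1]), np.float64(2.5))
[ 279.3527736  -614.29440694  247.62232288] [[-0.     0.414 -0.91 ]
 [ 0.001 -0.91  -0.414]
 [-1.    -0.001 -0.   ]]
```

```bash
python3 -m inch '[{"tx":0.0088,"ty":0.0389,"roll":3.6,"fingers":1},{"tx":0.0088,"ty":0.0389,"roll":3.6,"fingers":1},{"tx":0.0088,"ty":0.0389,"roll":3.6,"fingers":1},{"tx":0.0088,"ty":0.0389,"roll":3.6,"fingers":1},{"tx":0.0088,"ty":0.0389,"roll":3.6,"fingers":1},{"tx":0.0088,"ty":0.0389,"roll":3.6,"fingers":1},{"tx":0.0088,"ty":0.0389,"roll":3.6,"fingers":1},{"tx":0.0088,"ty":0.0389,"roll":3.6,"fingers":1},{"tx":0.0088,"ty":0.0389,"roll":3.6,"fingers":1},{"tx":0.0088,"ty":0.0389,"roll":3.6,"fingers":1},{"tx":0.0088,"ty":0.0389,"roll":3.6,"fingers":1},{"tx":0.0088,"ty":0.0389,"roll":3.6,"fingers":1},{"tx":0.0088,"ty":0.0389,"roll":3.6,"fingers":1},{"tx":0.0088,"ty":0.0389,"roll":3.6,"fingers":1},{"tx":0.0088,"ty":0.0389,"roll":3.6,"fingers":1},{"tx":0.0088,"ty":0.0389,"roll":3.6,"fingers":1},{"tx":0.0088,"ty":0.0389,"roll":3.6,"fingers":1},{"tx":0.0088,"ty":0.0389,"roll":3.6,"fingers":1},{"tx":0.0088,"ty":0.0389,"roll":3.6,"fingers":1},{"tx":0.0088,"ty":0.0389,"roll":3.6,"fingers":1}]'
```

```text
validation failed for argument at $[0]...
```

```bash
python3 -m inch '[{"tx":0.0088,"ty":0.0389,"tz":0,"roll":3.6,"fingers":1},{"tx":0.0088,"ty":0.0389,"tz":0,"roll":3.6,"fingers":1},{"tx":0.0088,"ty":0.0389,"tz":0,"roll":3.6,"fingers":1},{"tx":0.0088,"ty":0.0389,"tz":0,"roll":3.6,"fingers":1},{"tx":0.0088,"ty":0.0389,"tz":0,"roll":3.6,"fingers":1},{"tx":0.0088,"ty":0.0389,"tz":0,"roll":3.6,"fingers":1},{"tx":0.0088,"ty":0.0389,"tz":0,"roll":3.6,"fingers":1},{"tx":0.0088,"ty":0.0389,"tz":0,"roll":3.6,"fingers":1},{"tx":0.0088,"ty":0.0389,"tz":0,"roll":3.6,"fingers":1},{"tx":0.0088,"ty":0.0389,"tz":0,"roll":3.6,"fingers":1},{"tx":0.0088,"ty":0.0389,"tz":0,"roll":3.6,"fingers":1},{"tx":0.0088,"ty":0.0389,"tz":0,"roll":3.6,"fingers":1},{"tx":0.0088,"ty":0.0389,"tz":0,"roll":3.6,"fingers":1},{"tx":0.0088,"ty":0.0389,"tz":0,"roll":3.6,"fingers":1},{"tx":0.0088,"ty":0.0389,"tz":0,"roll":3.6,"fingers":1},{"tx":0.0088,"ty":0.0389,"tz":0,"roll":3.6,"fingers":1},{"tx":0.0088,"ty":0.0389,"tz":0,"roll":3.6,"fingers":1},{"tx":0.0088,"ty":0.0389,"tz":0,"roll":3.6,"fingers":1},{"tx":0.0088,"ty":0.0389,"tz":0,"roll":3.6,"fingers":1},{"tx":0.0088,"ty":0.0389,"tz":0,"roll":3.6,"fingers":1}]'
```

```text
clock: 1.77
ee_pos: [455.2, 165.8, 248.2]
tool_rot: [0.47, 0.528, -0.47, 0.528]
ft_force: [1.3, -0.6, -0.3]
finger_gap: 1.003
```

```bash
python3 -m inch '[{"tx":0.0084,"ty":0.0389,"tz":0,"roll":3.5,"fingers":1},{"tx":0.0084,"ty":0.0389,"tz":0,"roll":3.5,"fingers":1},{"tx":0.0084,"ty":0.0389,"tz":-0.02,"roll":3.5,"fingers":1},{"tx":0.0084,"ty":0.0389,"tz":-0.02,"roll":3.5,"fingers":1},{"tx":0,"ty":0,"tz":0,"roll":0,"fingers":1},{"tx":0,"ty":0,"tz":0,"roll":0,"fingers":1},{"tx":0,"ty":0,"tz":0,"roll":0,"fingers":1}]'
python3 - <<'E'
from h import *
a=grab('top','pics/top1.png')['color'];b=grab('side','pics/side1.png')['color']
o=arm.get_obs();M=R.from_quat(o['tool_rot']).as_matrix();print(o['ee_pos'],M.round(3),np.degrees(np.arctan2(M[1,1],M[0,1])),o['joint_pos'])
f=lambda x:cv2.resize(x,None,fx=4,fy=4,interpolation=cv2.INTER_CUBIC)
cv2.imwrite('pics/C.png',np.hstack([f(a[180:320,200:295]),f(b[220:360,270:365])]))
for n in('top','side'): print(n,proj(n,o['ee_pos']),proj(n,o['ee_pos']+[0,0,-17]))
E
```

```text
clock: 2.35
ee_pos: [487.8, 313.9, 210.8]
tool_rot: [0.403, 0.581, -0.404, 0.581]
ft_force: [0.4, -0.2, 0.8]
finger_gap: 1.002
[488.10524859 313.29964517 211.85301062] [[ 0.001  0.937  0.348]
 [ 0.     0.348 -0.937]
 [-1.     0.001 -0.   ]] 20.37495100396013 [ 5.26728345e-01 -7.95588277e-02  1.69871882e+00 -1.48531022e-04
  1.52118921e+00  1.71125597e-01]
top [243.71420457 242.60578554] [244.81761473 243.36212795]
side [318.55544001 296.59385318] [318.49362838 300.88393293]
```

View pics/C.png

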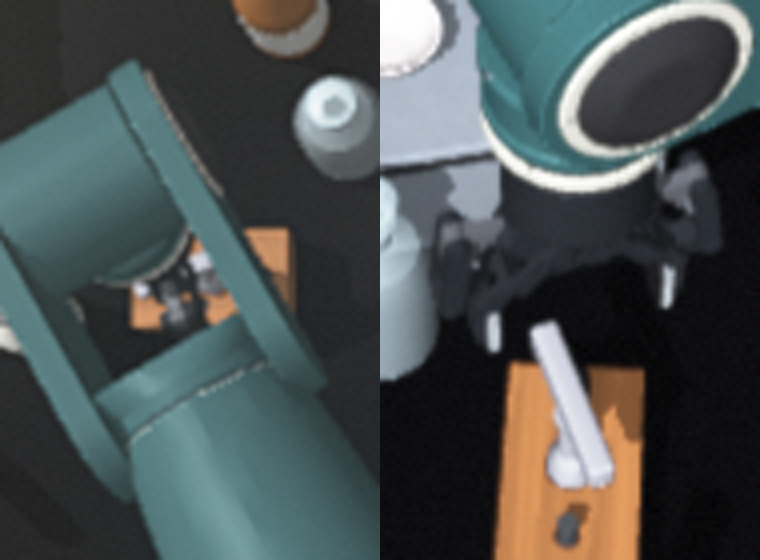

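The side view shows the open jaws straddling the bar, with pad tips at C (493,350) and (667,305). The side camera reads about 4 px low, so I trust the top camera. Next I descend and check before gripping.

```bash
python3 -m inch '[{"tx":0.0004,"ty":0.003,"tz":-0.02,"roll":0,"fingers":1},{"tx":0,"ty":0,"tz":-0.02,"roll":0,"fingers":1},{"tx":0,"ty":0,"tz":-0.02,"roll":0,"fingers":1},{"tx":0,"ty":0,"tz":-0.015,"roll":0,"fingers":1},{"tx":0,"ty":0,"tz":-0.015,"roll":0,"fingers":1},{"tx":0,"ty":0,"tz":0,"roll":0,"fingers":1},{"tx":0,"ty":0,"tz":0,"roll":0,"fingers":1},{"tx":0,"ty":0,"tz":0,"roll":0,"fingers":1}]'
```

```text
clock: 3.12
ee_pos: [488.9, 316.9, 122.6]
tool_rot: [0.404, 0.58, -0.403, 0.581]
ft_force: [0.5, -0.2, -0.5]
finger_gap: 0.999
```

```bash
python3 -m inch '[{"tx":0,"ty":0,"tz":-0.0045,"roll":0,"fingers":1},{"tx":0,"ty":0,"tz":0,"roll":0,"fingers":-1},{"tx":0,"ty":0,"tz":0,"roll":0,"fingers":-1},{"tx":0,"ty":0,"tz":0,"roll":0,"fingers":-1},{"tx":0,"ty":0,"tz":0,"roll":0,"fingers":-1},{"tx":0,"ty":0,"tz":0,"roll":0,"fingers":-1},{"tx":0,"ty":0,"tz":0,"roll":0,"fingers":-1},{"tx":0,"ty":0,"tz":0,"roll":0,"fingers":-1},{"tx":0,"ty":0,"tz":0,"roll":0,"fingers":-1},{"tx":0,"ty":0,"tz":0,"roll":0,"fingers":-1},{"tx":0,"ty":0,"tz":0,"roll":0,"fingers":-1},{"tx":0,"ty":0,"tz":0,"roll":0,"fingers":-1}]'
```

```text
clock: 4.12
ee_pos: [488.4, 317.2, 116.6]
tool_rot: [0.403, 0.581, -0.403, 0.581]
ft_force: [-0.5, 0.5, 5.2]
finger_gap: 0.173
```

```bash
python3 -m inch '[{"tx":0,"ty":0,"tz":0.004,"roll":0,"fingers":-1},{"tx":0,"ty":0,"tz":0.01,"roll":0,"fingers":-1},{"tx":0,"ty":0,"tz":0.016,"roll":0,"fingers":-1},{"tx":0,"ty":0,"tz":0.02,"roll":0,"fingers":-1},{"tx":0,"ty":0,"tz":0.02,"roll":0,"fingers":-1},{"tx":0,"ty":0,"tz":0.02,"roll":0,"fingers":-1},{"tx":0,"ty":0,"tz":0.02,"roll":0,"fingers":-1},{"tx":0,"ty":0,"tz":0.02,"roll":0,"fingers":-1},{"tx":0,"ty":0,"tz":0.015,"roll":0,"fingers":-1},{"tx":0,"ty":0,"tz":0.01,"roll":0,"fingers":-1},{"tx":0,"ty":0,"tz":0,"roll":0,"fingers":-1},{"tx":0,"ty":0,"tz":0,"roll":0,"fingers":-1}]'
```

```text
clock: 5.12
ee_pos: [488.3, 317.1, 271.1]
tool_rot: [0.403, 0.581, -0.403, 0.581]
ft_force: [-0.4, 0.1, -3.7]
finger_gap: 0.179
```

```bash
python3 -m inch '[{"tx":0.001,"ty":-0.013,"tz":0,"roll":0,"fingers":-1},{"tx":0.0022,"ty":-0.028,"tz":0,"roll":0,"fingers":-1},{"tx":0.0024,"ty":-0.03,"tz":0,"roll":0,"fingers":-1},{"tx":0.0024,"ty":-0.03,"tz":0,"roll":0,"fingers":-1},{"tx":0.0024,"ty":-0.03,"tz":0,"roll":0,"fingers":-1},{"tx":0.0024,"ty":-0.03,"tz":0,"roll":0,"fingers":-1},{"tx":0.0024,"ty":-0.03,"tz":0,"roll":0,"fingers":-1},{"tx":0.0024,"ty":-0.03,"tz":0,"roll":0,"fingers":-1},{"tx":0.0024,"ty":-0.03,"tz":0,"roll":0,"fingers":-1},{"tx":0.002,"ty":-0.025,"tz":0,"roll":0,"fingers":-1},{"tx":0.0015,"ty":-0.018,"tz":0,"roll":0,"fingers":-1},{"tx":0.0009,"ty":-0.008,"tz":0,"roll":0,"fingers":-1},{"tx":0,"ty":0,"tz":0,"roll":0,"fingers":-1},{"tx":0,"ty":0,"tz":0,"roll":0,"fingers":-1},{"tx":0,"ty":0,"tz":0,"roll":0,"fingers":-1}]'
python3 - <<'E'
from h import *
a=grab('top','pics/top2.png')['color'];b=grab('side','pics/side2.png')['color']
o=arm.get_obs();print(o['ee_pos'],o['ft_force'])
f=lambda x,k:cv2.resize(x,None,fx=k,fy=k,interpolation=cv2.INTER_CUBIC)
b0=cv2.imread('pics/side0.png')
cv2.imwrite('pics/D.png',np.hstack([f(b[155:255,270:370],4),f(b0[155:255,270:370],4)]))
p=o['ee_pos']+[0,0,2]
print('bar',proj('side',p),'tip',proj('side',p-[0,0,100]),'mouth',proj('side',[511.6,14,138]),'tube top',proj('side',p-[0,0,56]))
E
```

```text
clock: 6.37
ee_pos: [512.6, 15.8, 270.9]
tool_rot: [0.403, 0.581, -0.403, 0.581]
ft_force: [0.7, 0.2, -2.9]
finger_gap: 0.178
[512.62808348  15.93792504 271.15497104] [-0.58607765 -0.23472147 -2.37979799]
bar [315.6610541  174.27195445] tip [315.51983605 202.83270141] mouth [315.92418849 211.54657989] tube top [315.57989946 190.68513427]
```

View pics/D.png

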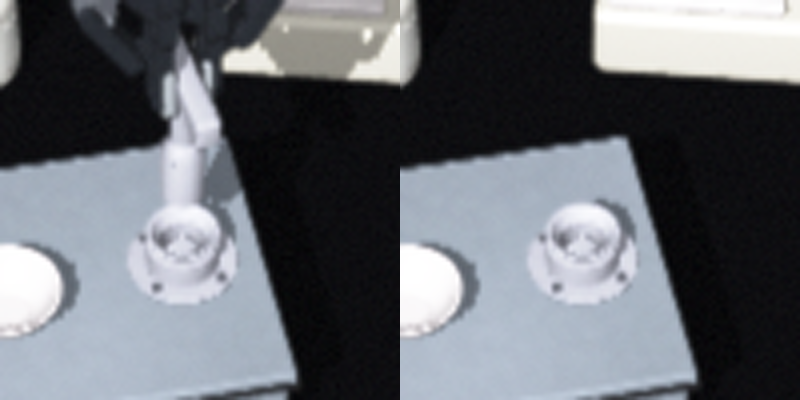

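The key tip in D is centred at about (182,191) and the collar mouth at about (185,230). They line up to within about 2 mm in x and y, which is inside the flare's tolerance. I'll nudge −1.3 mm in x and descend while watching forces.

```bash
python3 -m inch '[{"tx":-0.0013,"ty":-0.0003,"tz":-0.01,"roll":0,"fingers":-1},{"tx":0,"ty":0,"tz":-0.012,"roll":0,"fingers":-1},{"tx":0,"ty":0,"tz":-0.012,"roll":0,"fingers":-1},{"tx":0,"ty":0,"tz":-0.006,"roll":0,"fingers":-1},{"tx":0,"ty":0,"tz":0,"roll":0,"fingers":-1},{"tx":0,"ty":0,"tz":0,"roll":0,"fingers":-1}]'
python3 -m inch '[{"tx":0,"ty":0,"tz":-0.002,"roll":0,"fingers":-1},{"tx":0,"ty":0,"tz":0,"roll":0,"fingers":-1},{"tx":0,"ty":0,"tz":0,"roll":0,"fingers":-1}]'
```

```text
clock: 6.97
ee_pos: [511.3, 14.9, 230.9]
tool_rot: [0.403, 0.581, -0.403, 0.581]
ft_force: [0.0, -0.5, -2.7]
finger_gap: 0.178
clock: 7.22
ee_pos: [511.5, 14.8, 229.7]
tool_rot: [0.403, 0.581, -0.403, 0.581]
ft_force: [-0.4, 0.8, -3.1]
finger_gap: 0.177
```

Tip is about 5 mm inside the flare with no side force, so I continue in small steps.

```bash
python3 -m inch '[{"tx":0,"ty":0,"tz":-0.002,"roll":0,"fingers":-1},{"tx":0,"ty":0,"tz":0,"roll":0,"fingers":-1},{"tx":0,"ty":0,"tz":0,"roll":0,"fingers":-1}]'
python3 -m inch '[{"tx":0,"ty":0,"tz":-0.002,"roll":0,"fingers":-1},{"tx":0,"ty":0,"tz":0,"roll":0,"fingers":-1},{"tx":0,"ty":0,"tz":0,"roll":0,"fingers":-1}]'
```

```text
clock: 7.47
ee_pos: [511.4, 14.8, 227.3]
tool_rot: [0.403, 0.581, -0.403, 0.581]
ft_force: [-0.7, -0.2, -3.3]
finger_gap: 0.179
clock: 7.72
ee_pos: [511.4, 14.9, 225.3]
tool_rot: [0.403, 0.581, -0.403, 0.581]
ft_force: [0.9, -0.2, -3.9]
finger_gap: 0.178
```

```bash
python3 -m inch '[{"tx":0,"ty":0,"tz":-0.002,"roll":0,"fingers":-1},{"tx":0,"ty":0,"tz":0,"roll":0,"fingers":-1},{"tx":0,"ty":0,"tz":0,"roll":0,"fingers":-1}]'
python3 -m inch '[{"tx":0,"ty":0,"tz":-0.0015,"roll":0,"fingers":-1},{"tx":0,"ty":0,"tz":0,"roll":0,"fingers":-1},{"tx":0,"ty":0,"tz":0,"roll":0,"fingers":-1}]'
python3 -m inch '[{"tx":0,"ty":0,"tz":-0.001,"roll":0,"fingers":-1},{"tx":0,"ty":0,"tz":0,"roll":0,"fingers":-1},{"tx":0,"ty":0,"tz":0,"roll":0,"fingers":-1}]'
```

```text
clock: 7.97
ee_pos: [511.4, 14.9, 223.3]
tool_rot: [0.403, 0.581, -0.403, 0.581]
ft_force: [0.8, 0.5, -3.9]
finger_gap: 0.177
clock: 8.22
ee_pos: [511.4, 14.8, 221.8]
tool_rot: [0.403, 0.581, -0.403, 0.581]
ft_force: [0.1, 0.6, -1.5]
finger_gap: 0.179
clock: 8.47
ee_pos: [511.4, 14.8, 220.8]
tool_rot: [0.403, 0.581, -0.403, 0.581]
ft_force: [1.3, 0.7, -2.1]
finger_gap: 0.177
```

```bash
for i in 1; do python3 -m inch '[{"tx":0,"ty":0,"tz":-0.0007,"roll":0,"fingers":-1},{"tx":0,"ty":0,"tz":0,"roll":0,"fingers":-1},{"tx":0,"ty":0,"tz":0,"roll":0,"fingers":-1}]'; done
python3 -m inch '[{"tx":0,"ty":0,"tz":-0.0007,"roll":0,"fingers":-1},{"tx":0,"ty":0,"tz":0,"roll":0,"fingers":-1},{"tx":0,"ty":0,"tz":0,"roll":0,"fingers":-1}]'
```

```text
clock: 8.72
ee_pos: [511.5, 14.8, 220.4]
tool_rot: [0.403, 0.581, -0.403, 0.581]
ft_force: [0.7, 0.0, 1.2]
finger_gap: 0.175
clock: 8.97
ee_pos: [511.6, 14.8, 220.1]
tool_rot: [0.403, 0.581, -0.403, 0.581]
ft_force: [-0.3, 0.9, 4.4]
finger_gap: 0.178
```

Contact is at TCP z≈220.4, as expected for the key resting on the square, and the press is about 7 N. I turn in small steps and watch fz.

```bash
python3 -m inch '[{"tx":0,"ty":0,"tz":0,"roll":-2.5,"fingers":-1},{"tx":0,"ty":0,"tz":0,"roll":-2.5,"fingers":-1},{"tx":0,"ty":0,"tz":0,"roll":0,"fingers":-1},{"tx":0,"ty":0,"tz":0,"roll":0,"fingers":-1}]'
python3 -m inch '[{"tx":0,"ty":0,"tz":0,"roll":-2.5,"fingers":-1},{"tx":0,"ty":0,"tz":0,"roll":-2.5,"fingers":-1},{"tx":0,"ty":0,"tz":0,"roll":0,"fingers":-1},{"tx":0,"ty":0,"tz":0,"roll":0,"fingers":-1}]'
```

```text
clock: 9.3
ee_pos: [511.6, 14.8, 220.2]
tool_rot: [0.429, 0.562, -0.428, 0.563]
ft_force: [0.8, 0.6, 4.7]
finger_gap: 0.176
clock: 9.63
ee_pos: [511.6, 14.8, 220.2]
tool_rot: [0.453, 0.543, -0.452, 0.544]
ft_force: [-0.0, 0.7, 5.2]
finger_gap: 0.178
```

```bash
python3 -m inch '[{"tx":0,"ty":0,"tz":0,"roll":-2.5,"fingers":-1},{"tx":0,"ty":0,"tz":0,"roll":-2.5,"fingers":-1},{"tx":0,"ty":0,"tz":0,"roll":0,"fingers":-1},{"tx":0,"ty":0,"tz":0,"roll":0,"fingers":-1}]'
python3 -m inch '[{"tx":0,"ty":0,"tz":0,"roll":-2.5,"fingers":-1},{"tx":0,"ty":0,"tz":0,"roll":-2.5,"fingers":-1},{"tx":0,"ty":0,"tz":0,"roll":0,"fingers":-1},{"tx":0,"ty":0,"tz":0,"roll":0,"fingers":-1}]'
python3 -m inch '[{"tx":0,"ty":0,"tz":0,"roll":-2.5,"fingers":-1},{"tx":0,"ty":0,"tz":0,"roll":-2.5,"fingers":-1},{"tx":0,"ty":0,"tz":0,"roll":0,"fingers":-1},{"tx":0,"ty":0,"tz":0,"roll":0,"fingers":-1}]'
```

```text
clock: 9.97
ee_pos: [511.6, 14.8, 220.2]
tool_rot: [0.476, 0.523, -0.475, 0.523]
ft_force: [-0.8, 1.2, 6.0]
finger_gap: 0.177
clock: 10.3
ee_pos: [511.7, 14.8, 220.2]
tool_rot: [0.498, 0.502, -0.498, 0.502]
ft_force: [-0.3, 0.6, 5.4]
finger_gap: 0.177
clock: 10.63
ee_pos: [511.7, 14.8, 220.2]
tool_rot: [0.52, 0.48, -0.519, 0.48]
ft_force: [0.1, 0.7, 5.4]
finger_gap: 0.176
```

```bash
python3 -m inch '[{"tx":0,"ty":0,"tz":0,"roll":-2.5,"fingers":-1},{"tx":0,"ty":0,"tz":0,"roll":-2.5,"fingers":-1},{"tx":0,"ty":0,"tz":0,"roll":0,"fingers":-1},{"tx":0,"ty":0,"tz":0,"roll":0,"fingers":-1}]'
python3 -m inch '[{"tx":0,"ty":0,"tz":0,"roll":-2.5,"fingers":-1},{"tx":0,"ty":0,"tz":0,"roll":-2.5,"fingers":-1},{"tx":0,"ty":0,"tz":0,"roll":0,"fingers":-1},{"tx":0,"ty":0,"tz":0,"roll":0,"fingers":-1}]'
python3 -m inch '[{"tx":0,"ty":0,"tz":0,"roll":-2.5,"fingers":-1},{"tx":0,"ty":0,"tz":0,"roll":-2.5,"fingers":-1},{"tx":0,"ty":0,"tz":0,"roll":0,"fingers":-1},{"tx":0,"ty":0,"tz":0,"roll":0,"fingers":-1}]'
python3 -m inch '[{"tx":0,"ty":0,"tz":0,"roll":-2.5,"fingers":-1},{"tx":0,"ty":0,"tz":0,"roll":-2.5,"fingers":-1},{"tx":0,"ty":0,"tz":0,"roll":0,"fingers":-1},{"tx":0,"ty":0,"tz":0,"roll":0,"fingers":-1}]'
```

```text
clock: 10.97
ee_pos: [511.7, 14.8, 220.1]
tool_rot: [0.54, 0.457, -0.539, 0.457]
ft_force: [0.5, 1.8, 4.7]
finger_gap: 0.181
clock: 11.3
ee_pos: [511.7, 14.8, 220.0]
tool_rot: [0.559, 0.433, -0.559, 0.433]
ft_force: [1.0, 1.5, 5.5]
finger_gap: 0.177
clock: 11.63
ee_pos: [511.6, 14.8, 219.9]
tool_rot: [0.577, 0.408, -0.577, 0.409]
ft_force: [0.7, -0.1, 6.4]
finger_gap: 0.177
clock: 11.97
ee_pos: [511.6, 14.8, 219.8]
tool_rot: [0.594, 0.383, -0.594, 0.383]
ft_force: [1.1, 1.1, 5.8]
finger_gap: 0.179
```

```bash
python3 -m inch '[{"tx":0,"ty":0,"tz":0,"roll":-2.5,"fingers":-1},{"tx":0,"ty":0,"tz":0,"roll":-2.5,"fingers":-1},{"tx":0,"ty":0,"tz":0,"roll":0,"fingers":-1},{"tx":0,"ty":0,"tz":0,"roll":0,"fingers":-1}]'
python3 -m inch '[{"tx":0,"ty":0,"tz":0,"roll":-2.5,"fingers":-1},{"tx":0,"ty":0,"tz":0,"roll":-2.5,"fingers":-1},{"tx":0,"ty":0,"tz":0,"roll":0,"fingers":-1},{"tx":0,"ty":0,"tz":0,"roll":0,"fingers":-1}]'
python3 -m inch '[{"tx":0,"ty":0,"tz":0,"roll":-2.5,"fingers":-1},{"tx":0,"ty":0,"tz":0,"roll":-2.5,"fingers":-1},{"tx":0,"ty":0,"tz":0,"roll":0,"fingers":-1},{"tx":0,"ty":0,"tz":0,"roll":0,"fingers":-1}]'
```

```text
clock: 12.3
ee_pos: [511.5, 14.8, 219.6]
tool_rot: [0.61, 0.357, -0.61, 0.357]
ft_force: [0.5, 1.0, 4.8]
finger_gap: 0.178
clock: 12.63
ee_pos: [511.4, 14.9, 219.0]
tool_rot: [-0.625, -0.33, 0.625, -0.33]
ft_force: [2.3, 1.5, -0.4]
finger_gap: 0.177
clock: 12.97
ee_pos: [511.4, 14.8, 219.1]
tool_rot: [-0.639, -0.302, 0.639, -0.302]
ft_force: [3.5, 0.2, -3.9]
finger_gap: 0.177
```

fz dropped to the bare key's weight at yaw ≈ −35…−40°, so the square is aligned. I lower gently.

```bash
python3 -m inch '[{"tx":0,"ty":0,"tz":-0.001,"roll":0,"fingers":-1},{"tx":0,"ty":0,"tz":-0.0005,"roll":0,"fingers":-1},{"tx":0,"ty":0,"tz":0,"roll":0,"fingers":-1},{"tx":0,"ty":0,"tz":0,"roll":0,"fingers":-1}]'
python3 -m inch '[{"tx":0,"ty":0,"tz":-0.001,"roll":0,"fingers":-1},{"tx":0,"ty":0,"tz":-0.0005,"roll":0,"fingers":-1},{"tx":0,"ty":0,"tz":0,"roll":0,"fingers":-1},{"tx":0,"ty":0,"tz":0,"roll":0,"fingers":-1}]'; python3 -c "
from h import *
o=arm.get_obs();print(o['ft_torque'])"
```

```text
clock: 13.3
ee_pos: [511.4, 14.8, 217.9]
tool_rot: [-0.64, -0.302, 0.64, -0.302]
ft_force: [3.0, 1.1, -2.5]
finger_gap: 0.177
clock: 13.63
ee_pos: [511.4, 14.8, 216.4]
tool_rot: [-0.64, -0.301, 0.64, -0.301]
ft_force: [2.9, 0.9, -2.8]
finger_gap: 0.172
[ 0.13794588 -0.75286428 -0.00779305]
```

```bash
python3 -m inch '[{"tx":0,"ty":0,"tz":-0.002,"roll":0,"fingers":-1},{"tx":0,"ty":0,"tz":-0.002,"roll":0,"fingers":-1},{"tx":0,"ty":0,"tz":0,"roll":0,"fingers":-1},{"tx":0,"ty":0,"tz":0,"roll":0,"fingers":-1}]'
python3 -m inch '[{"tx":0,"ty":0,"tz":-0.002,"roll":0,"fingers":-1},{"tx":0,"ty":0,"tz":-0.002,"roll":0,"fingers":-1},{"tx":0,"ty":0,"tz":0,"roll":0,"fingers":-1},{"tx":0,"ty":0,"tz":0,"roll":0,"fingers":-1}]'
python3 -m inch '[{"tx":0,"ty":0,"tz":-0.001,"roll":0,"fingers":-1},{"tx":0,"ty":0,"tz":-0.001,"roll":0,"fingers":-1},{"tx":0,"ty":0,"tz":0,"roll":0,"fingers":-1},{"tx":0,"ty":0,"tz":0,"roll":0,"fingers":-1}]'
```

```text
clock: 13.97
ee_pos: [511.4, 14.8, 212.1]
tool_rot: [-0.64, -0.301, 0.64, -0.301]
ft_force: [3.3, 1.3, -4.3]
finger_gap: 0.178
clock: 14.3
ee_pos: [511.4, 14.8, 208.2]
tool_rot: [-0.64, -0.301, 0.64, -0.301]
ft_force: [3.0, 0.9, -3.2]
finger_gap: 0.175
clock: 14.63
ee_pos: [511.5, 14.8, 206.5]
tool_rot: [0.64, 0.301, -0.64, 0.301]
ft_force: [4.2, 1.0, -2.1]
finger_gap: 0.181
```

```bash
python3 -m inch '[{"tx":0,"ty":0,"tz":-0.001,"roll":0,"fingers":-1},{"tx":0,"ty":0,"tz":0,"roll":0,"fingers":-1},{"tx":0,"ty":0,"tz":0,"roll":0,"fingers":-1}]'
python3 -m inch '[{"tx":0,"ty":0,"tz":-0.001,"roll":0,"fingers":-1},{"tx":0,"ty":0,"tz":0,"roll":0,"fingers":-1},{"tx":0,"ty":0,"tz":0,"roll":0,"fingers":-1}]'
python3 -m inch '[{"tx":0.0003,"ty":0,"tz":-0.0007,"roll":0,"fingers":-1},{"tx":0,"ty":0,"tz":0,"roll":0,"fingers":-1},{"tx":0,"ty":0,"tz":0,"roll":0,"fingers":-1}]'
```

```text
clock: 14.88
ee_pos: [511.5, 14.8, 205.5]
tool_rot: [0.64, 0.301, -0.64, 0.301]
ft_force: [4.5, 0.5, -0.3]
finger_gap: 0.174
clock: 15.13
ee_pos: [511.5, 14.8, 204.7]
tool_rot: [0.64, 0.301, -0.64, 0.301]
ft_force: [4.1, 1.1, 2.2]
finger_gap: 0.181
clock: 15.38
ee_pos: [511.9, 14.9, 204.6]
tool_rot: [0.64, 0.301, -0.639, 0.302]
ft_force: [1.8, 1.6, 7.9]
finger_gap: 0.173
```

The key is home: the floor is at TCP z≈204.6, 16 mm below first contact. I ease off the press and turn clockwise.

```bash
python3 -m inch '[{"tx":0,"ty":0,"tz":0.0006,"roll":-1.5,"fingers":-1},{"tx":0,"ty":0,"tz":0,"roll":-3,"fingers":-1},{"tx":0,"ty":0,"tz":0,"roll":-3,"fingers":-1},{"tx":0,"ty":0,"tz":0,"roll":-3,"fingers":-1},{"tx":0,"ty":0,"tz":0,"roll":-3,"fingers":-1},{"tx":0,"ty":0,"tz":0,"roll":-3,"fingers":-1},{"tx":0,"ty":0,"tz":0,"roll":-3,"fingers":-1},{"tx":0,"ty":0,"tz":0,"roll":0,"fingers":-1},{"tx":0,"ty":0,"tz":0,"roll":0,"fingers":-1}]'
python3 -c "
from h import *
o=arm.get_obs();M=R.from_quat(o['tool_rot']).as_matrix();print(o['ft_torque'],np.degrees(np.arctan2(M[1,1],M[0,1])))"
```

```text
clock: 16.13
ee_pos: [511.9, 15.0, 204.7]
tool_rot: [0.682, 0.189, -0.681, 0.189]
ft_force: [4.7, 2.0, 4.9]
finger_gap: 0.174
[ 0.6937893  -0.97064246  0.02743229] -58.95297902641734
```

```bash
python3 -m inch '[{"tx":0.0003,"ty":0.0002,"tz":0.0003,"roll":-3,"fingers":-1},{"tx":0,"ty":0,"tz":0,"roll":-3,"fingers":-1},{"tx":0,"ty":0,"tz":0,"roll":-3,"fingers":-1},{"tx":0,"ty":0,"tz":0,"roll":-3,"fingers":-1},{"tx":0,"ty":0,"tz":0,"roll":-3,"fingers":-1},{"tx":0,"ty":0,"tz":0,"roll":-3,"fingers":-1},{"tx":0,"ty":0,"tz":0,"roll":-3,"fingers":-1},{"tx":0,"ty":0,"tz":0,"roll":-3,"fingers":-1},{"tx":0,"ty":0,"tz":0,"roll":-3,"fingers":-1},{"tx":0,"ty":0,"tz":0,"roll":0,"fingers":-1},{"tx":0,"ty":0,"tz":0,"roll":0,"fingers":-1}]'
python3 -c "
from h import *
o=arm.get_obs();M=R.from_quat(o['tool_rot']).as_matrix();print(o['ft_torque'],np.degrees(np.arctan2(M[1,1],M[0,1])))"
```

```text
clock: 17.05
ee_pos: [512.1, 15.1, 204.7]
tool_rot: [0.707, 0.025, -0.707, 0.025]
ft_force: [4.4, 1.2, 1.2]
finger_gap: 0.173
[ 0.47158863 -1.12083178  0.03818858] -85.88410030749814
```

```bash
python3 -m inch '[{"tx":0.0004,"ty":0,"tz":0,"roll":-3,"fingers":-1},{"tx":0,"ty":0,"tz":0,"roll":-3,"fingers":-1},{"tx":0,"ty":0,"tz":0,"roll":-3,"fingers":-1},{"tx":0,"ty":0,"tz":0,"roll":-3,"fingers":-1},{"tx":0,"ty":0,"tz":0,"roll":-3,"fingers":-1},{"tx":0,"ty":0,"tz":0,"roll":-3,"fingers":-1},{"tx":0,"ty":0,"tz":0,"roll":-3,"fingers":-1},{"tx":0,"ty":0,"tz":0,"roll":0,"fingers":-1},{"tx":0,"ty":0,"tz":0,"roll":0,"fingers":-1}]'
cat > s.py <<'E'
from h import *
o=arm.get_obs();M=R.from_quat(o['tool_rot']).as_matrix();print(o['ft_torque'].round(3),np.degrees(np.arctan2(M[1,1],M[0,1])).round(1),o['joint_pos'][5].round(2))
E
python3 s.py
```

```text
clock: 17.8
ee_pos: [512.4, 15.0, 204.7]
tool_rot: [-0.699, 0.104, 0.699, 0.104]
ft_force: [4.3, 0.7, 2.2]
finger_gap: 0.176
[ 0.304 -0.918  0.027] -106.9 1.84
```

```bash
python3 -m inch '[{"tx":0,"ty":0,"tz":0,"roll":-2,"fingers":-1},{"tx":0,"ty":0,"tz":0,"roll":-2,"fingers":-1},{"tx":0,"ty":0,"tz":0,"roll":0,"fingers":-1},{"tx":0,"ty":0,"tz":0,"roll":0,"fingers":-1}]'; python3 s.py
```

```text
clock: 18.13
ee_pos: [512.4, 15.0, 204.7]
tool_rot: [-0.695, 0.128, 0.695, 0.128]
ft_force: [4.7, 1.0, 0.9]
finger_gap: 0.175
[ 0.253 -0.949  0.103] -110.9 1.91
```

```bash
python3 -m inch '[{"tx":0,"ty":0,"tz":0,"roll":-2,"fingers":-1},{"tx":0,"ty":0,"tz":0,"roll":-2,"fingers":-1},{"tx":0,"ty":0,"tz":0,"roll":0,"fingers":-1},{"tx":0,"ty":0,"tz":0,"roll":0,"fingers":-1}]'; python3 s.py
python3 -m inch '[{"tx":0,"ty":0,"tz":0,"roll":-2,"fingers":-1},{"tx":0,"ty":0,"tz":0,"roll":0,"fingers":-1},{"tx":0,"ty":0,"tz":0,"roll":0,"fingers":-1}]'; python3 s.py
```

```text
clock: 18.47
ee_pos: [512.4, 15.0, 204.7]
tool_rot: [-0.69, 0.152, 0.69, 0.152]
ft_force: [3.9, 1.3, 2.1]
finger_gap: 0.18
[ 0.229 -0.936  0.025] -114.9 1.98
clock: 18.72
ee_pos: [512.4, 15.0, 204.7]
tool_rot: [0.688, -0.165, -0.688, -0.165]
ft_force: [3.6, 1.2, 1.4]
finger_gap: 0.178
[ 0.128 -0.94   0.065] -116.9 2.02
```

```bash
python3 -m inch '[{"tx":0,"ty":0,"tz":0,"roll":-2,"fingers":-1},{"tx":0,"ty":0,"tz":0,"roll":0,"fingers":-1},{"tx":0,"ty":0,"tz":0,"roll":0,"fingers":-1}]'; python3 s.py
```

```text
clock: 18.97
ee_pos: [512.4, 15.0, 204.7]
tool_rot: [-0.685, 0.177, 0.685, 0.177]
ft_force: [3.8, 0.1, 0.6]
finger_gap: 0.177
[ 0.145 -0.963  0.066] -118.9 2.06
```

```bash
for k in a; do python3 -m inch '[{"tx":0,"ty":0,"tz":0,"roll":-2,"fingers":-1},{"tx":0,"ty":0,"tz":0,"roll":0,"fingers":-1},{"tx":0,"ty":0,"tz":0,"roll":0,"fingers":-1}]' | sed -n '2p;4p'; python3 s.py; done
python3 -m inch '[{"tx":0,"ty":0,"tz":0,"roll":-2,"fingers":-1},{"tx":0,"ty":0,"tz":0,"roll":0,"fingers":-1},{"tx":0,"ty":0,"tz":0,"roll":0,"fingers":-1}]' | sed -n '2p;4p'; python3 s.py
python3 -m inch '[{"tx":0,"ty":0,"tz":0,"roll":-2,"fingers":-1},{"tx":0,"ty":0,"tz":0,"roll":0,"fingers":-1},{"tx":0,"ty":0,"tz":0,"roll":0,"fingers":-1}]' | sed -n '2p;4p'; python3 s.py
```

```text
ee_pos: [512.4, 15.0, 204.7]
ft_force: [4.5, 0.1, 1.4]
[ 0.098 -0.945  0.016] -120.9 2.09
ee_pos: [512.4, 15.0, 204.7]
ft_force: [3.8, -0.0, 0.9]
[ 0.097 -0.898  0.006] -122.9 2.13
ee_pos: [512.4, 15.0, 204.7]
ft_force: [3.3, 0.6, 0.8]
[ 0.023 -0.927  0.05 ] -124.9 2.16
```

```bash
python3 -m inch '[{"tx":0,"ty":0,"tz":0,"roll":-2,"fingers":-1},{"tx":0,"ty":0,"tz":0,"roll":0,"fingers":-1},{"tx":0,"ty":0,"tz":0,"roll":0,"fingers":-1}]' | sed -n '2p;4p'; python3 s.py
python3 -m inch '[{"tx":0,"ty":0,"tz":0,"roll":-2,"fingers":-1},{"tx":0,"ty":0,"tz":0,"roll":0,"fingers":-1},{"tx":0,"ty":0,"tz":0,"roll":0,"fingers":-1}]' | sed -n '2p;4p'; python3 s.py
python3 -m inch '[{"tx":0,"ty":0,"tz":0,"roll":-2,"fingers":-1},{"tx":0,"ty":0,"tz":0,"roll":0,"fingers":-1},{"tx":0,"ty":0,"tz":0,"roll":0,"fingers":-1}]' | sed -n '2p;4p'; python3 s.py
```

```text
ee_pos: [512.4, 15.0, 204.7]
ft_force: [4.3, -0.4, 1.0]
[ 0.011 -0.971  0.155] -126.9 2.19
ee_pos: [512.4, 15.0, 204.7]
ft_force: [3.7, 0.2, 1.2]
[ 0.039 -0.869  0.332] -128.9 2.23
ee_pos: [512.4, 15.0, 204.7]
ft_force: [3.1, -0.2, 1.4]
[ 0.007 -0.896  0.497] -130.9 2.26
```

The torque rose from about 0.05 to 0.5 N m past yaw −126°, so the stop is reached. I back off the wind-up, open and rise.

```bash
python3 -m inch '[{"tx":0,"ty":0,"tz":0,"roll":1.5,"fingers":-1},{"tx":0,"ty":0,"tz":0,"roll":1.5,"fingers":-1},{"tx":0,"ty":0,"tz":0,"roll":0,"fingers":-1},{"tx":0,"ty":0,"tz":0,"roll":0,"fingers":-0.5},{"tx":0,"ty":0,"tz":0,"roll":0,"fingers":0},{"tx":0,"ty":0,"tz":0,"roll":0,"fingers":0.5},{"tx":0,"ty":0,"tz":0,"roll":0,"fingers":1},{"tx":0,"ty":0,"tz":0,"roll":0,"fingers":1},{"tx":0,"ty":0,"tz":0,"roll":0,"fingers":1},{"tx":0,"ty":0,"tz":0,"roll":0,"fingers":1},{"tx":0,"ty":0,"tz":0,"roll":0,"fingers":1},{"tx":0,"ty":0,"tz":0,"roll":0,"fingers":1}]'; python3 s.py
```

```text
clock: 21.47
ee_pos: [512.4, 15.0, 204.7]
tool_rot: [0.668, -0.23, -0.668, -0.23]
ft_force: [0.1, 0.3, -0.1]
finger_gap: 1.0
[-0.01   0.047 -0.015] -128.0 2.21
```

```bash
python3 -m inch '[{"tx":0,"ty":0,"tz":0.005,"roll":0,"fingers":1},{"tx":0,"ty":0,"tz":0.015,"roll":0,"fingers":1},{"tx":0,"ty":0,"tz":0.02,"roll":0,"fingers":1},{"tx":0,"ty":0,"tz":0.02,"roll":0,"fingers":1},{"tx":0,"ty":0,"tz":0.02,"roll":0,"fingers":1},{"tx":0,"ty":0,"tz":0.02,"roll":0,"fingers":1},{"tx":0,"ty":0,"tz":0.01,"roll":0,"fingers":1},{"tx":0,"ty":-0.02,"tz":0,"roll":0,"fingers":1},{"tx":0,"ty":-0.035,"tz":0,"roll":0,"fingers":1},{"tx":0,"ty":-0.035,"tz":0,"roll":0,"fingers":1},{"tx":0,"ty":-0.035,"tz":0,"roll":0,"fingers":1},{"tx":0,"ty":-0.035,"tz":0,"roll":0,"fingers":1},{"tx":0,"ty":-0.035,"tz":0,"roll":0,"fingers":1},{"tx":0,"ty":-0.035,"tz":0,"roll":0,"fingers":1},{"tx":0,"ty":0,"tz":0,"roll":0,"fingers":1},{"tx":0,"ty":0,"tz":0,"roll":0,"fingers":1}]'
python3 - <<'E'
from h import *
a=grab('top','pics/top3.png')['color'];b=grab('side','pics/side3.png')['color']
f=lambda x,k:cv2.resize(x,None,fx=k,fy=k,interpolation=cv2.INTER_CUBIC)
cv2.imwrite('pics/E.png',np.hstack([f(b[120:270,220:370],2.66),f(a[150:300,240:390],2.66)]))
for z in(208,218,138): print(z,proj('side',[512,15,z]),proj('top',[512,15,z]))
E
```

```text
clock: 22.8
ee_pos: [512.2, -216.4, 314.0]
tool_rot: [-0.668, 0.231, 0.669, 0.231]
ft_force: [-0.0, 1.0, 0.3]
finger_gap: 1.004
208 [315.84746919 192.9956357 ] [342.4031104  233.64947004]
218 [315.86307264 190.176013  ] [342.48057518 233.12963845]
138 [315.74321321 211.83522191] [341.89147013 237.08285993]
```

View pics/E.png

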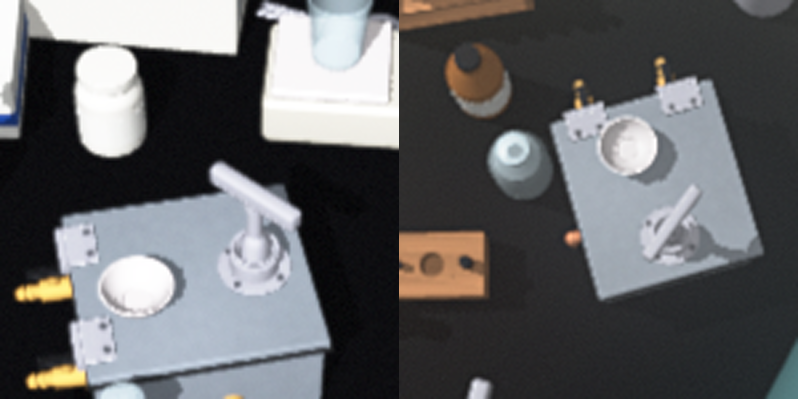

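Picture E shows the key upright in the collar. The bar centre is at side pixel (316,193), where (316,191) is expected for a key fully home. The bar lies at about −36°, matching the yaw at the stop. The dish, bottles, jar and beaker are unmoved.

```bash
python3 -c "
from workcell import arm
print(arm.hand_in())"
```

```text
the job is handed in; nothing more can be done
None
```

The valve box cover should now be unlocked: the key is standing fully home in the lock, turned clockwise to the stop, and the gripper is clear. I have handed the job in; it reports no verdict.

- **Key:** I took the key from the wooden block. Its bar measured about 98 mm against 130 mm and more for the two larger ones, so it was the smallest.
- **Finding the square:** With a press of about 7–9 N I turned it slowly clockwise. After about 55–60° the press vanished, and the key sank 16 mm onto the floor of the lock. I turned one way only, because it dropped in before any reversal was needed.
- **Unlocking:** I turned it about 86° clockwise. The torque rose from about 0.05 to 0.5 N m, which I took as the stop. I then backed off 3° and let go.
- **Last checks:** The final pictures show the key upright at the expected height, with the bar at about −36°, in line with the gripper's yaw at the stop. The nearby glassware was where it started. The wrist force stayed under about 10 N, and the clock stood at about 23 s.

**Disagreements:** My first side-camera readings were 5–10 mm off the top camera in y. Close up, the two agreed within about 2–3 mm. A sideways force of 3–5 N remained while turning and was gone after release. I could not read the cam angle directly, so "unlocked" rests on the torque at the stop and the angle turned.

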